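# Slide the specimen box home in the imaging bay

## Robot

A 6-joint arm with a two-finger parallel gripper is mounted at the origin on the work surface. World frame = base frame: x ahead of the robot, y to its left, z up, the work surface at z = 0. Lengths are in mm, angles in rad, forces in N, time in s.
With the tool pointing down it reaches from about 350 to 775 mm from the base axis. Payload 7.3 kg.
Tool frame: the origin (TCP) lies midway between the tips of the shut fingers; the grasp point (between the pads) lies 19 mm behind it (bot.tcp_to_grasp is the distance from the TCP to the grasp point, in mm); z points along the fingers, y is the line along which they close (so a half turn about z gives the same grasp; the last joint's range is limited). The gripper opens to 92 mm and grips with 3 to 60 N. Pads are 19 mm wide; open, the fingers measure 130 mm over their backs; the gripper's body (75 mm by 190 mm) begins 47 mm behind the grasp point.
Start: joints at [1.074, 0.342, 1.524, -0, 1.275, -0.146], TCP at [180.402, 493.052, 226.741] pointing down, gripper open.
Joint ranges: [-2.53, 2.53], [-0.77, 2.02], [0.04, 2.7], [-1, 4.14], [0.28, 2.66], [-3.11, 3.11]. Speed limits (rad/s): [2.57, 2.57, 3.14, 3.14, 3.14, 3.14].

## Interface

Orientations are given as [roll, pitch, yaw] about the fixed x, y, z axes, in that order (R = Rz(yaw) Ry(pitch) Rx(roll)).
In Python, from plant import bot, viewer gives the robot as it stands. The module is installed in compiled form; this text tells all that it offers.
- The arm moves only by the shell command python3 -m handwheel 'ROWS'. ROWS is text: rows parted by semicolons, each of 7 numbers parted by spaces: the shift along the tool's x, y, z scaled (see below), then the turn, a rotation vector about the tool's x, y, z scaled (see below), then the opening, from -1 (shut) to 1 (fully open), so that 0 is half open. In form: tx ty tz rx ry rz gripper; .... A call has 1 to 8 rows; each row is the pose to reach, as a shift and turn from the pose commanded when the call began, along the tool's axes at that moment, turning the shorter way round; what a row does not reach only later rows make up. The controller multiplies each number of a shift by 10 cm and each number of a turn by pi rad. A row lasts 1/12 s, in which the tool goes at most 41.7 mm and 7.16 degrees, less where a joint would pass 70% of its speed; a pose out of reach is approached as far as the arm can. A call with a number of a shift or a turn outside -1 to 1 is refused whole. A call with a gripper value outside its range is refused whole. The fingers move at their own pace and stop on an object; the grip force is fixed at half the most. Time passes only in rows, so rows that repeat a pose let the fingers close. It gives the time, the measured TCP pose, the force, the opening and the grip force at its end, in the units of the state.
- bot.get_obs(): the state, without advancing time (a new reading comes with each control period).
- viewer.capture(name): name is "scene" or "top" or "wrist"; returns a dict with "frame" (420x560x3 uint8, red, green, blue), "fov_y" (degrees; the focal length in pixels is half the picture's height over the tangent of half this angle, whatever the lens; pixels are square), "cx", "cy" (the principal point, pixels), "dist_coeffs" ([k1, k2, p1, p2, k3] as OpenCV has them; the pictures are not rectified), "T" (4x4, takes a point from camera to world coordinates). Camera axes: x right, y down, z forward; pixel columns grow to the right and rows downward; lengths in mm; the calibration is good to about 2 mm. A picture is of the moment at which its call begins. There is no depth.
- bot.close_job(): hands the job in; it is judged then, once.
Trained networks look in a picture, given as the dict that the camera call returned (one of the last four; its "shot" number tells which), for a name from the list of things; names that differ only in an ending like _2 or _b are one class to them, and where a whole thing is asked for, a point or a joint stands for the part that bears it (a point fixed in the world has none). Each returns a list of dicts, best first, with "score" (0 to 1); they miss things now and then, are a little off and sometimes report something else, mostly with a low value. They report only what shows in the picture. A call takes as long as a camera call. They do not tell look-alikes from the thing itself.
- viewer.recognise(target, picture): "centre" ([column, row] in pixels, amid what is visible of it).
- viewer.cut_out(target, picture): "pixels" (420x560 bool, what is visible of it) and "centre" ([column, row] in pixels, amid what is visible of it).
The state is a dict: "time": time; "joint_positions": joint angles; "dq": joint speeds; "tau": joint torques, N m; "tool_pos": TCP position; "tcp_rot": TCP orientation; "contact_force": force on the tool from outside, world axes, zero at the start; "moment": the same for the moment, N m; "grip_width": finger opening in mm; "finger_force": force on a finger pad.
Only numpy, scipy, OpenCV 4.12 (cv2) and the standard library are available. Lean on these libraries where they do the work, as an engineer would, in place of code of your own. Each camera call takes 0.05 s, during which the arm holds its last target. There are 200 camera calls.

## Task

Line up the white specimen box that stands askew on the deck of the imaging bay and push it along the deck, in between the two low metal guide rails, until its front is fully home against the end stop; it must only be pushed, never lifted or tipped. The rails are the bay's measuring edges: neither the box nor the robot may touch either of them. Only when the box is home, press the start button right down, and leave the other things on the bench where they stand.

Things in the scene. Friction and masses are not known exactly. Their poses are not given: they have to be found in the camera images.
- bay: Fixed imaging bay: dark grey flat deck 460 x 250 x 8 mm on the bench. Origin: centre of its underside. +x runs along the lane in the pushing direction (roughly world +y), +y to the left of that. x -230 to -30 mm is a bare apron, -30 to 180 mm the railed lane. The end stop is the black rubber face at x = 185 mm on a white housing 150 mm wide, top 70 mm above the bench.
- home (a point): The point on the deck's top where the box's origin lies when the box is home: on the lane's centre line, bay x = 135 mm, y = 0, 8 mm above the bench. Axes as the bay's.
- specimen_box: Loose white box: 100 mm long (x), 90 wide (y), 49 high, paper square on its lid, small grey latch on its front (+x). Sides upright to 40 mm above the deck, the lid above inset 2 mm. Origin: centre of its underside. 0.25 to 0.5 kg. Starts on the apron, up to 25 mm off the lane's line, turned up to 11 degrees, front to the lane. It slides stiffly and stays where left.
- rail_left: Left guide rail, fixed to the bay: aluminium bar 210 mm long, 10 wide, 14 high, its top 22 mm above the bench. Origin: centre of its underside, at bay x = 75, y = 58 mm. Inner face at bay y = 53 mm, so the lane is 106 mm wide: 8 mm free on each side of a centred, square box.
- rail_right: The right guide rail, the mirror image: origin at bay x = 75, y = -58 mm, inner face at bay y = -53 mm.
- start_top (a point): Centre of the top of the start button's round grey cap (28 mm across, in a black housing), on the deck just outside the left rail near the lane's mouth, at bay x = 30, y = 97 mm. It is pressed straight down.
- start (a joint): Travel of the start button (m): 0 is up, 0.006 is right down. A spring brings it back; right down takes about 5 N.
- vial: Bystander: small amber glass vial, 26 mm across, 45 mm high, on the deck outside the right rail. Origin at the centre of its underside.
- jar: Bystander: glass jar with a steel cap, 44 mm across, 55 mm high, on the deck outside the left rail, beyond the button. Origin at the centre of its underside.
- dish: Bystander: shallow aluminium dish, 100 mm across, 14 mm high, on the bench beyond the bay. Origin at the centre of its underside.
- counter: Bystander: steel hand counter, 48 mm across, 39 mm high, on the bench beyond the bay. Origin at the centre of its underside.
- slide_case: Bystander: closed wooden slide case, 80 x 35 x 30 mm, on the bench to the robot's right. Origin at the centre of its underside.
- brush: Bystander: small brush 160 mm long lying on the bench to the robot's right.
There are look-alikes about, which are no part of the job. What is shaped like the specimen_box but green or purple is not meant.

How it is judged:
By the outcome, as a careful person would: the job done as asked, in the order asked, and still so for the second after the job is handed in, with the robot touching nothing.
It also fails if it takes over 72 s, if anything falls off the work surface, if the arm or the gripper's body presses on something with over 40 N, if the wrist force passes 120 N, or if a joint passes its speed limit or range.

## Working session

There is one attempt and no reset: what is moved stays moved. The work goes in short steps, Python scripts to look and compute and a shell command to move; the robot and the scene stay as the last step left them, time stands still between calls to the robot, and variables do not carry over. Pictures are saved under pics/ and viewed, at most 10 in all, crops included, and the job is handed in when it is done.

```bash
mkdir -p pics; cat > h.py <<'E'
import numpy as np, cv2
from plant import bot, viewer
def K(c):
    f=c["frame"].shape[0]/2/np.tan(np.radians(c["fov_y"])/2)
    return np.array([[f,0,c["cx"]],[0,f,c["cy"]],[0,0,1.]])
def ray(c,px,z):
    """pixels -> world points on plane z (mm)"""
    p=cv2.undistortPoints(np.array(px,float).reshape(-1,1,2),K(c),np.array(c["dist_coeffs"],float)).reshape(-1,2)
    T=np.array(c["T"]); d=np.c_[p,np.ones(len(p))]@T[:3,:3].T
    return T[:3,3]+d*((z-T[2,3])/d[:,2])[:,None]
def proj(c,P):
    T=np.linalg.inv(np.array(c["T"])); r,_=cv2.Rodrigues(T[:3,:3])
    return cv2.projectPoints(np.array(P,float).reshape(-1,1,3),r,T[:3,3],K(c),np.array(c["dist_coeffs"],float))[0].reshape(-1,2)
def save(c,n): cv2.imwrite(f"pics/{n}.png",c["frame"][:,:,::-1])
E
python3 - <<'E'
from h import *
a=viewer.capture("top"); b=viewer.capture("scene")
cv2.imwrite("pics/a.png",cv2.resize(a["frame"][:,:,::-1],(800,600)));save(b,"b")
for c in (a,b):
    print(c["T"],c["fov_y"])
    for n in ["bay","specimen_box","rail_left","rail_right","start_top","vial","jar"]:
        for d in viewer.cut_out(n,c)[:3]: print(n,np.round(d["score"],2),np.round(d["centre"]),d["pixels"].sum(), np.round(ray(c,d["centre"],30)))
print(bot.get_obs())
E
```

```text
[[ 1.31469106e-02 -9.78334090e-01  2.06614537e-01  3.27348736e+02]
 [-9.99905440e-01 -1.20295394e-02  6.66341790e-03 -1.27299957e+02]
 [-4.03357119e-03 -2.06682603e-01 -9.78399730e-01  1.17377970e+03]
 [ 0.00000000e+00  0.00000000e+00  0.00000000e+00  1.00000000e+00]] 44.16725824783558
bay 0.66 [199. 218.] 19149 [[540.  60.  30.]]
bay 0.19 [182. 247.] 494 [[474.  95.  30.]]
specimen_box 0.81 [361. 131.] 1774 [[ 754. -313.   30.]]
specimen_box 0.74 [274. 218.] 1917 [[ 543. -111.   30.]]
rail_left 0.81 [178. 248.] 558 [[471. 103.  30.]]
rail_left 0.65 [202. 223.] 19463 [[528.  52.  30.]]
rail_right 0.87 [172. 195.] 496 [[593. 123.  30.]]
start_top 0.5 [196. 259.] 98 [[448.  61.  30.]]
jar 0.7 [422. 316.] 996 [[ 325. -440.   30.]]
[[-1.00326848e-01  5.24873937e-01 -8.45246635e-01  1.32640660e+03]
 [ 9.94828800e-01  3.94139750e-02 -9.36066074e-02 -5.43597413e+01]
 [-1.58171389e-02 -8.50266951e-01 -5.26113989e-01  5.45811030e+02]
 [ 0.00000000e+00  0.00000000e+00  0.00000000e+00  1.00000000e+00]] 54.55414577650918
bay 0.67 [365. 246.] 12012 [[604.  69.  30.]]
specimen_box 0.87 [282. 226.]
[... 525 characters left out ...]
: 0.8, 'joint_positions': array([ 1.07398652e+00,  3.41933119e-01,  1.52412466e+00, -3.02138516e-05,
        1.27538294e+00, -1.46008177e-01]), 'dq': array([-6.16331303e-05, -1.68199908e-04, -6.06983222e-04, -2.54306631e-03,
        1.92483651e-03,  4.30200097e-04]), 'tau': array([-6.18339000e-04, -4.31095719e+01, -2.44463700e+01,  7.17589958e-02,
        4.81636729e-02, -5.38586093e-06]), 'tool_pos': array([180.41387131, 493.03911805, 226.7666245 ]), 'tcp_rot': array([3.14144655e+00, 5.07028391e-05, 2.79079982e+00]), 'contact_force': array([-0.93362462,  0.06164065, -0.09941865]), 'moment': array([-0.04413523,  0.00134184, -0.02807219]), 'finger_force': 0.0, 'grip_width': 91.61701173425017}
```

View pics/a.png

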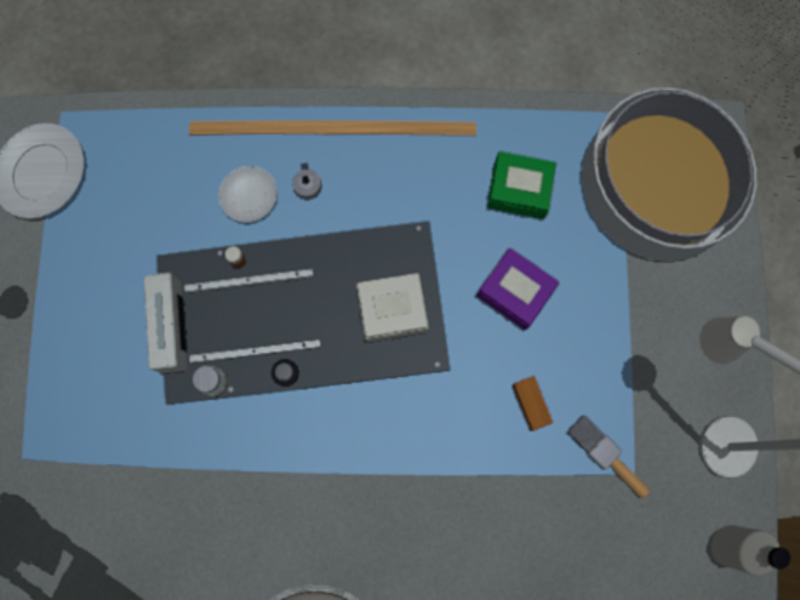

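View pics/b.png

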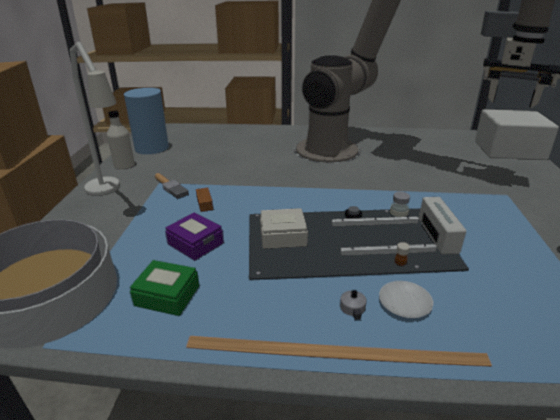

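The white box is at about (391,307) in the enlarged top view. Green (522,184) and purple (517,288) are look-alikes, and only the white one standing on the deck fits. Next I fit the bay and the box, with an enlarged crop to confirm.

```bash
cat >> h.py <<'E'
from scipy.optimize import least_squares
def fit2(model,world):
    """rigid 2d fit model->world: x,y,yaw,rms"""
    m=np.array(model,float);w=np.array(world,float)[:,:2]
    mc=m.mean(0);wc=w.mean(0);H=(m-mc).T@(w-wc)
    th=np.arctan2(H[0,1]-H[1,0],H[0,0]+H[1,1]);R=np.array([[np.cos(th),-np.sin(th)],[np.sin(th),np.cos(th)]])
    t=wc-R@mc;return t[0],t[1],th,(m-mc)@R.T+wc-w
def sub(c,px,w=4):
    g=cv2.cvtColor(c["frame"],cv2.COLOR_RGB2GRAY)
    return cv2.cornerSubPix(g,np.array(px,np.float32).reshape(-1,1,2),(w,w),(-1,-1),(3,50,.01)).reshape(-1,2)
E
python3 - <<'E'
from h import *
a=viewer.capture("top")
px=sub(a,np.array([[430,222],[449,370],[167,404]])*.7)
print(px/.7)
# bay +x is image left; +y(left) is image down. (430,222): x=-230,y=-125
P=ray(a,px,8); x,y,t,r=fit2([[-230,-125],[-230,125],[230,125]],P); print("bay",x,y,np.degrees(t),r)
# rails tops z22: mouths/outer ends
px=sub(a,np.array([[313,269],[313,275],[320,341],[320,347]])*.7,2); print(px/.7)
R=np.array([[np.cos(t),-np.sin(t)],[np.sin(t),np.cos(t)]])
print((ray(a,px,22)[:,:2]-[x,y])@R)
d=[d for d in viewer.cut_out("specimen_box",a) if abs(d["centre"][0]-274)<15][0]
m=d["pixels"].astype(np.uint8); print(d["centre"])
# model fit: silhouette of the box by rendered hull
pts=[]
for z,l,w in((8,50,45),(48,50,45),(48,48,43),(57,48,43)):
    pts+=[[sx*l,sy*w,z] for sx in(-1,1) for sy in(-1,1)]
pts=np.array(pts,float)
def sil(p):
    c,s=np.cos(p[2]),np.sin(p[2]);q=pts.copy();q[:,:2]=pts[:,:2]@np.array([[c,s],[-s,c]])+p[:2]
    h=cv2.convexHull(np.float32(proj(a,q)));im=np.zeros((420,560),np.uint8)
    cv2.fillConvexPoly(im,np.int32(np.round(h*16)),255,cv2.LINE_AA,4);return im
from scipy.optimize import minimize
p0=np.r_[543,-111,t]
g=cv2.cvtColor(a["frame"],cv2.COLOR_RGB2GRAY).astype(float)
mm=np.clip((g-60)/90,0,1)
win=np.zeros_like(g);win[180:255,235:315]=1
f=lambda p:(np.abs(sil(p)/255.-mm)*win).sum()
f2=lambda p:(np.abs(sil(p)/255.-m)).sum()
for ff in(f,f2):
    b=min((minimize(ff,p0+[0,0,k],method="Nelder-Mead",options=dict(initial_simplex=p0+[0,0,k]+np.array([[0,0,0],[8,0,0],[0,8,0],[0,0,.1]]))) for k in(-.1,0,.1)),key=lambda r:r.fun)
    print("box",b.x[:2],np.degrees(b.x[2]),b.fun,"in bay",(b.x[:2]-[x,y])@R,np.degrees(b.x[2]-t))
crop=cv2.resize(a["frame"][140:300,90:330],None,fx=3.3,fy=3.3,interpolation=cv2.INTER_CUBIC)
h=sil(b.x);cs,_=cv2.findContours((cv2.resize(h[140:300,90:330],None,fx=3.3,fy=3.3)>127).astype(np.uint8),0,1)
crop=np.ascontiguousarray(crop[:,:,::-1]);cv2.drawContours(crop,cs,-1,(0,0,255),1)
cv2.imwrite("pics/c.png",crop)
E
```

```text
[[428.8024  220.50363]
 [449.8284  370.2829 ]
 [165.34212 403.74335]]
bay 545.9983799627712 40.46403244884232 97.82103720349845 [[ 0.69466235 -0.83312649]
 [-0.00710358 -0.49855406]
 [-0.68755877  1.33168056]]
[[311.51804 269.11353]
 [312.41895 273.84894]
 [318.28656 339.26367]
 [319.57355 344.91498]]
[[-29.97070563 -62.57741538]
 [-30.64859999 -54.58913181]
 [-29.26611985  52.17866148]
 [-30.3559051   61.37686483]]
[272.9, 216.6]
box [ 554.21688275 -110.43789479] 102.75847054581646 957.7444444444445 in bay [-150.61659734   12.39258005] 4.937433342318012
box [ 550.0808049  -111.05245164] 101.43399504478661 103.34117647058824 in bay [-150.66260282   16.57381236] 3.6129578412881544
```

View pics/c.png

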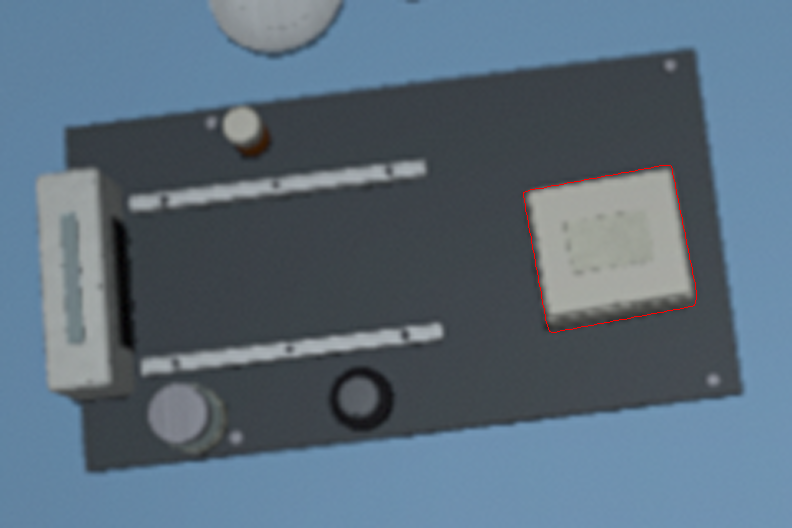

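The crop confirms the white box with its paper square. It sits at bay (-151, +15), turned about +4°. I'll travel high to the box's left side first.

```bash
cat >> h.py <<'E'
BAY=np.array([546.,40.5,np.radians(97.8)])
def plan(xb,yb,z,yawb):
    """print shift & turn for next move; yawb = tool x direction rel. to bay (deg)"""
    o=bot.get_obs();c,s=np.cos(BAY[2]),np.sin(BAY[2])
    w=np.r_[BAY[:2]+np.array([[c,-s],[s,c]])@[xb,yb],z]
    from scipy.spatial.transform import Rotation as Ro
    R=Ro.from_euler("xyz",o["tcp_rot"]);T=Ro.from_euler("xyz",[np.pi,0,BAY[2]+np.radians(yawb)])
    d=w-o["tool_pos"];print("shift",np.round(R.inv().apply(d)/100,3),"turn",np.round((R.inv()*T).as_rotvec()/np.pi,4),"bay",np.round(inbay(o["tool_pos"]),1),"z",np.round(o["tool_pos"][2],1),"yaw",np.round(np.degrees(o["tcp_rot"][2]-BAY[2]),1),"F",np.round(o["contact_force"],1),"t",o["time"],"grip",round(o["grip_width"],1))
def inbay(p):
    c,s=np.cos(BAY[2]),np.sin(BAY[2]);return (np.array(p)[:2]-BAY[:2])@np.array([[c,-s],[s,c]])
E
M='python3 -m handwheel'
R='-.32 -.32 0 0 0 0 0;-.64 -.64 0 0 0 0 0;-.96 -.96 0 0 0 0 0;-.96 -.96 0 0 0 0 0'
python3 -m handwheel '-.32 -.32 0 0 0 0 0;-.64 -.64 0 0 0 0 0;-.96 -.96 0 0 0 0 0;-.96 -.96 0 0 0 0 0'
python3 -m handwheel '-.32 -.32 0 0 0 0 0;-.64 -.64 0 0 0 0 0;-.96 -.96 0 0 0 0 0;-.96 -.96 0 0 0 0 0'
python3 -m handwheel '-.32 -.32 0 0 0 0 0;-.64 -.64 0 0 0 0 0;-.96 -.96 0 0 0 0 0;-.96 -.96 0 0 0 0 0'
python3 -m handwheel '-.32 -.32 0 0 0 0 0;-.64 -.64 0 0 0 0 0;-.96 -.96 0 0 0 0 0;-.96 -.96 0 0 0 0 0'
python3 -m handwheel '-.32 -.32 0 0 0 0 0;-.64 -.64 0 0 0 0 0;-.96 -.96 0 0 0 0 0;-.96 -.96 0 0 0 0 0'
python3 -m handwheel '0 0 0 0 0 -.155 0;0 0 0 0 0 -.155 0;0 0 0 0 0 -.155 0;0 0 0 0 0 -.155 0;0 0 0 0 0 -.155 0'
python3 - <<'E'
from h import *
plan(-150,105,227,90)
w=viewer.capture("wrist");save(w,"w1");print(np.round(w["T"],2))
for d in viewer.cut_out("specimen_box",w): print(d["score"],d["centre"],d["pixels"].sum())
E
```

```text
time: 1.23
tool_pos: [238.5, 366.0, 226.6]
tcp_rot: [-3.14, 0.001, 2.789]
contact_force: [0.4, 1.5, -0.4]
grip_width: 69.4
finger_force: 0.0
time: 1.57
tool_pos: [296.2, 243.1, 226.9]
tcp_rot: [-3.141, 0.001, 2.788]
contact_force: [0.1, 1.0, -0.0]
grip_width: 46.6
finger_force: 0.0
time: 1.9
tool_pos: [354.0, 119.7, 227.1]
tcp_rot: [-3.141, 0.002, 2.787]
contact_force: [0.2, 1.2, -0.3]
grip_width: 46.1
finger_force: 0.0
time: 2.23
tool_pos: [411.4, -3.9, 227.0]
tcp_rot: [-3.141, 0.003, 2.787]
contact_force: [0.3, 0.6, 0.4]
grip_width: 45.6
finger_force: 0.0
time: 2.57
tool_pos: [468.4, -127.1, 226.6]
tcp_rot: [-3.14, 0.002, 2.788]
contact_force: [-0.6, 0.1, 0.6]
grip_width: 45.6
finger_force: 0.0
time: 2.98
tool_pos: [466.2, -121.9, 226.7]
tcp_rot: [3.141, -0.0, -3.001]
contact_force: [-0.9, -0.3, -0.2]
grip_width: 45.9
finger_force: 0.0
shift [ 0.039  0.001 -0.003] turn [ 0.0002 -0.      0.0013] bay [-150.1  101.1] z 226.7 yaw -269.8 F [-0.9 -0.3 -0.2] t 2.9833 grip 45.9
[[-1.4000e-01  9.5000e-01  2.8000e-01  3.9072e+02]
 [ 9.9000e-01  1.3000e-01  4.0000e-02 -1.3328e+02]
 [-0.0000e+00  2.8000e-01 -9.6000e-01  3.8416e+02]
 [ 0.0000e+00  0.0000e+00  0.0000e+00  1.0000e+00]]
0.76 [112.5, 240.7] 4096
0.67 [281.6, 245.5] 5463
0.42 [81.4, 341.1] 33
```

View pics/w1.png

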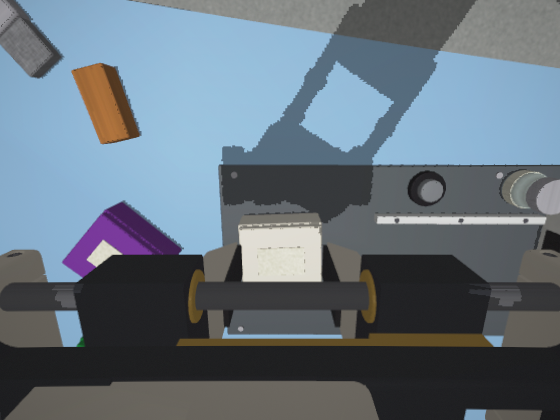

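The wrist view shows the white box's left face (240–320, row ~217), the rail mouth (377,220), the button (428,188) and the deck corner (222,166). I'll check the bay fit against the kinematics-based camera.

```bash
python3 - <<'E'
from h import *
w=viewer.capture("wrist")
q=sub(w,[[222,166]],4);print(q,inbay(ray(w,q,8)[0]),"expect -230 125")
q=sub(w,[[377,216],[377,224]],3);print(q,[inbay(p) for p in ray(w,q,22)],"expect -30,63/-30,53")
q=sub(w,[[241,216],[320,215]],3);print(q,[inbay(p) for p in ray(w,q,48)],"box side top")
cv2.imwrite("pics/w2.png",cv2.resize(w["frame"][150:300,210:400,::-1],None,fx=4,fy=4,interpolation=cv2.INTER_CUBIC))
E
```

```text
[[221.7294  163.96785]] [-225.66200282  125.88845111] expect -230 125
[[377.93506 215.30215]
 [376.69885 222.59119]] [array([-30.7112231,  63.0065967]), array([-31.4286623 ,  53.35774732])] expect -30,63/-30,53
[[241.      216.     ]
 [317.59305 212.40454]] [array([-198.82021466,   70.7637489 ]), array([-109.59303612,   74.9217264 ])] box side top
```

View pics/w2.png

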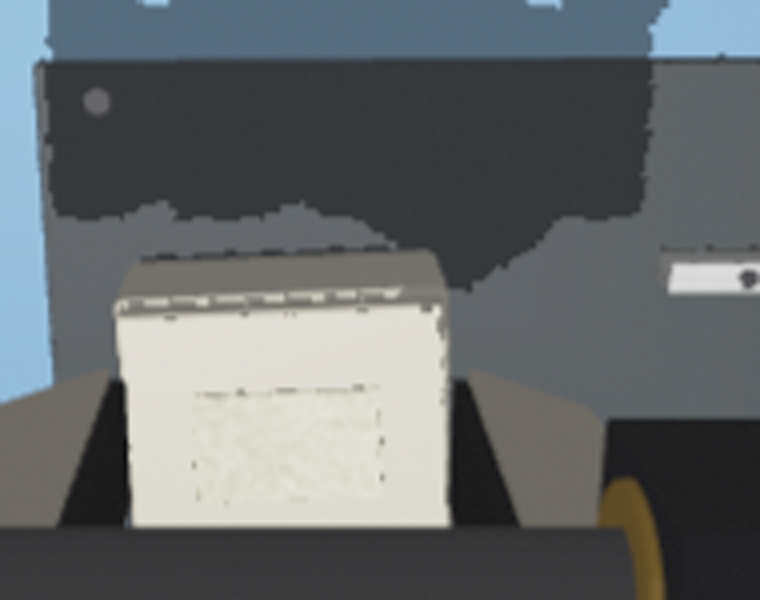

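```bash
python3 - <<'E'
from h import *
w=viewer.capture("wrist")
print([inbay(p) for p in ray(w,[[244.2,215.7],[319.2,212.5]],8)],[inbay(p) for p in ray(w,[[238.8,225],[320.8,222.5]],48)])
E
python3 -m handwheel '0 0 .33 0 0 0 0;0 0 .66 0 0 0 0;0 0 1 0 0 0 0;0 0 1 0 0 0 0'
python3 -m handwheel '0 0 .33 0 0 0 0;0 0 .66 0 0 0 0;0 0 .97 0 0 0 0;0 0 .97 0 0 0 0;0 0 .97 0 0 0 0'
python3 -c "
from h import *
plan(-152,76,29,90)
"
```

```text
[array([-200.48541733,   58.45420639]), array([-102.73790154,   62.59016828])] [array([-201.9852155 ,   59.64166518]), array([-105.5679874,   62.5242353])]
time: 3.52
tool_pos: [462.7, -121.0, 121.6]
tcp_rot: [3.136, -0.009, -3.007]
contact_force: [-1.7, 0.3, -0.2]
grip_width: 46.0
finger_force: 0.0
time: 3.93
tool_pos: [466.3, -122.6, 30.2]
tcp_rot: [3.141, -0.002, -3.006]
contact_force: [0.2, 0.3, 0.9]
grip_width: 46.2
finger_force: 0.0
shift [-0.251 -0.012  0.012] turn [ 0.0003 -0.0005 -0.0003] bay [-150.7  101.1] z 30.2 yaw -270.1 F [0.2 0.3 0.9] t 3.9333 grip 46.2
```

```bash
python3 -m handwheel '-.1 0 .01 0 0 0 0;-.2 0 .01 0 0 0 0;-.26 0 .01 0 0 0 0;-.29 0 .01 0 0 0 0;-.31 0 .01 0 0 0 0;-.33 0 .01 0 0 0 0'
python3 -m handwheel '-.03 0 0 0 0 0 0;-.06 0 0 0 0 0 0;-.09 0 0 0 0 0 0;-.11 0 0 0 0 0 0;-.11 0 0 0 0 0 0;-.11 0 0 0 0 0 0'
python3 - <<'E'
from h import *
plan(-152,54.5,29,90)
w=viewer.capture("wrist");save(w,"w3")
cv2.imwrite("pics/w3.png",cv2.resize(w["frame"][150:300,210:400,::-1],None,fx=4,fy=4,interpolation=cv2.INTER_CUBIC))
E
```

```text
time: 4.43
tool_pos: [498.8, -118.2, 29.5]
tcp_rot: [-3.141, -0.0, -3.005]
contact_force: [-4.7, -0.3, 3.3]
grip_width: 46.0
finger_force: 2.1
time: 4.93
tool_pos: [510.5, -116.7, 28.6]
tcp_rot: [-3.141, 0.001, -3.005]
contact_force: [0.2, -0.3, -0.2]
grip_width: 46.2
finger_force: 0.1
shift [-0.02  -0.011 -0.004] turn [-0.0001  0.0004 -0.    ] bay [-150.9   56.5] z 28.6 yaw -270.0 F [ 0.2 -0.3 -0.2] t 4.9333 grip 46.2
```

View pics/w3.png

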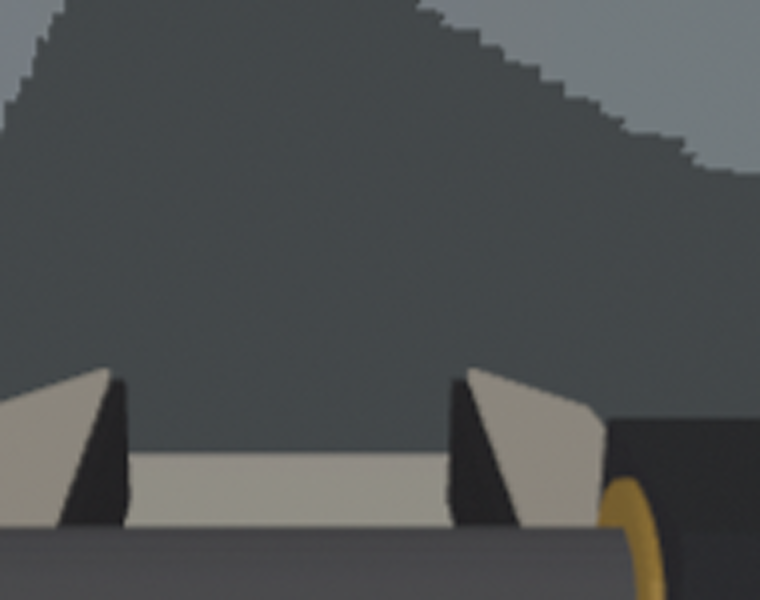

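The box's lower left edge (crop row 453) lies level between both fingers, so the box is squared. I'll measure that edge for its lateral position.

```bash
python3 - <<'E'
from h import *
w=viewer.capture("wrist")
print([inbay(p) for p in ray(w,[[244,263.2],[320,263.2]],8)])
a=viewer.capture("top");
g=cv2.resize(a["frame"][140:300,90:330,::-1],None,fx=3.3,fy=3.3,interpolation=cv2.INTER_CUBIC);cv2.imwrite("pics/d.png",g)
for d in viewer.cut_out("specimen_box",a):print(d["score"],d["centre"])
E
```

```text
[array([-176.25352   ,   44.16763249]), array([-127.01422258,   44.22203841])]
0.95 [363.7, 129.3]
0.66 [361.4, 203.2]
```

Box centre line is at y ≈ -0.8. I'll back off, lift, turn 90°, and go behind it.

```bash
python3 -m handwheel '.1 0 0 0 0 0 0;.2 0 0 0 0 0 0;.2 0 -.35 0 0 0 0;.2 0 -.7 0 0 0 0;.2 0 -.7 0 0 0 0'
python3 -m handwheel '0 -.15 0 0 0 .036 0;0 -.3 0 0 0 .072 0;0 -.45 0 0 0 .108 0;0 -.6 0 0 0 .144 0;0 -.75 0 0 0 .18 0;0 -.9 0 0 0 .215 0;0 -.9 0 0 0 .25 0;0 -.9 0 0 0 .25 0'
python3 -m handwheel '0 0 0 0 0 .036 0;0 0 0 0 0 .072 0;0 0 0 0 0 .108 0;0 0 0 0 0 .144 0;0 0 0 0 0 .18 0;0 0 0 0 0 .215 0;0 0 0 0 0 .25 0;0 0 0 0 0 .25 0'
python3 -c "
from h import *
plan(-242,0,29,0)
"
```

```text
time: 5.55
tool_pos: [493.5, -120.8, 104.3]
tcp_rot: [-3.136, 0.009, -3.006]
contact_force: [1.8, -0.9, 1.5]
grip_width: 46.1
finger_force: 0.0
time: 6.22
tool_pos: [502.4, -209.4, 98.3]
tcp_rot: [3.141, 0.0, 2.487]
contact_force: [1.0, 0.2, -0.1]
grip_width: 46.0
finger_force: 0.0
time: 6.88
tool_pos: [502.2, -208.1, 98.5]
tcp_rot: [3.141, -0.0, 1.707]
contact_force: [0.5, 0.6, 1.5]
grip_width: 46.3
finger_force: 0.0
shift [-0.017  0.771  0.695] turn [ 0.     -0.0001 -0.    ] bay [-240.3   77.1] z 98.5 yaw -0.0 F [0.5 0.6 1.5] t 6.8833 grip 46.3
```

```bash
python3 -m handwheel '-.02 .26 0 0 0 0 0;-.02 .52 0 0 0 0 0;-.02 .77 0 0 0 0 0;-.02 .77 .23 0 0 0 0;-.02 .77 .46 0 0 0 0;-.02 .77 .69 0 0 0 0;-.02 .77 .69 0 0 0 0'
python3 - <<'E'
from h import *
plan(-214,0,29,0)
w=viewer.capture("wrist")
cv2.imwrite("pics/w4.png",w["frame"][:,:,::-1])
E
```

```text
time: 7.47
tool_pos: [576.0, -198.3, 25.0]
tcp_rot: [-3.135, -0.005, 1.713]
contact_force: [-1.4, 0.7, -0.8]
grip_width: 45.5
finger_force: 0.0
shift [ 0.266  0.028 -0.039] turn [-0.0022 -0.0015  0.002 ] bay [-240.6    2.6] z 25.0 yaw 0.4 F [-1.4  0.7 -0.8] t 7.4667 grip 45.5
```

View pics/w4.png

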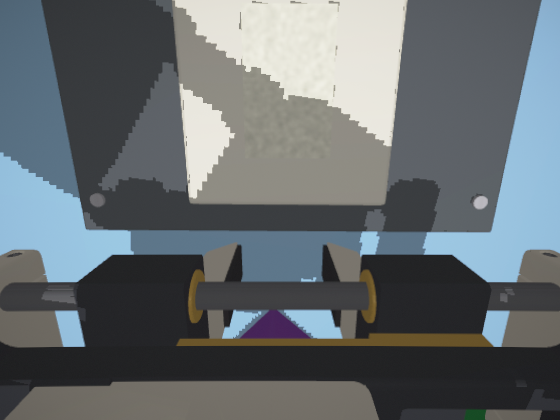

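The box (cols 190–386) is centred between the deck screws (97 and 480) and its rear edge is level at row ~204. Start the push.

```bash
python3 -m handwheel '.1 .02 -.04 0 0 0 0;.2 .02 -.04 0 0 0 0;.3 .02 -.04 0 0 0 0;.4 .02 -.04 0 0 0 0;.5 .02 -.04 0 0 0 0;.6 .02 -.04 0 0 0 0;.7 .02 -.04 0 0 0 0;.7 .02 -.04 0 0 0 0'
python3 -m handwheel '.1 0 0 0 0 0 0;.2 0 0 0 0 0 0;.3 0 0 0 0 0 0;.4 0 0 0 0 0 0;.5 0 0 0 0 0 0;.5 0 0 0 0 0 0'
python3 - <<'E'
from h import *
plan(75,0,29,0)
a=viewer.capture("top")
cv2.imwrite("pics/e.png",cv2.resize(a["frame"][140:300,90:330,::-1],None,fx=3.3,fy=3.3,interpolation=cv2.INTER_CUBIC))
E
```

```text
time: 8.18
tool_pos: [570.6, -127.9, 33.7]
tcp_rot: [-3.141, -0.002, 1.708]
contact_force: [-0.3, -0.2, -0.2]
grip_width: 45.8
finger_force: 0.0
time: 8.68
tool_pos: [563.5, -78.2, 33.3]
tcp_rot: [-3.14, -0.002, 1.708]
contact_force: [0.1, 0.7, -0.0]
grip_width: 45.9
finger_force: 0.0
shift [ 1.95  -0.009  0.047] turn [-0.0006 -0.0006  0.0004] bay [-120.    -1.2] z 33.3 yaw 0.1 F [ 0.1  0.7 -0. ] t 8.6833 grip 45.9
```

View pics/e.png

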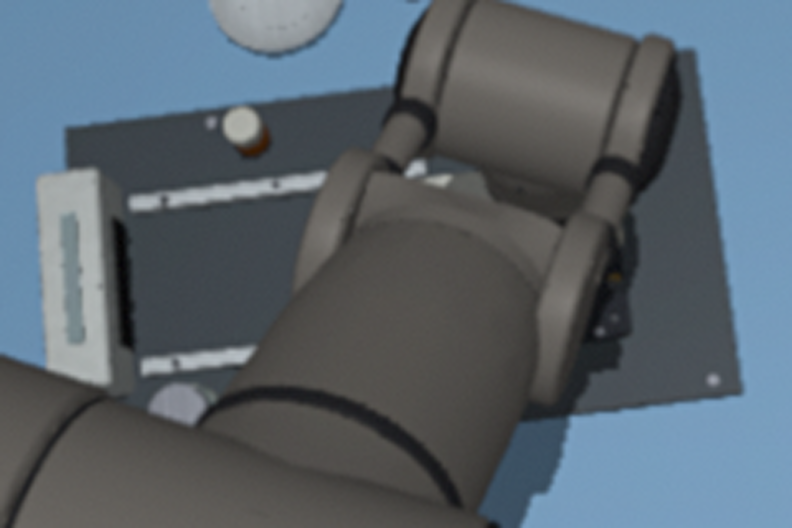

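```bash
python3 - <<'E'
from h import *
w=viewer.capture("wrist")
o=w["frame"][:,:,::-1].copy()
c,s=np.cos(BAY[2]),np.sin(BAY[2])
L=[([-30,53,22],[60,53,22]),([-30,-53,22],[60,-53,22]),([-108,45,48],[-8,45,48]),([-108,-45,48],[-8,-45,48])]
for l in L:
    q=[[BAY[0]+c*p[0]-s*p[1],BAY[1]+s*p[0]+c*p[1],p[2]] for p in l]
    q=proj(w,q).round().astype(int);print(q.tolist());
cv2.imwrite("pics/w5.png",cv2.resize(o[0:260,130:460],None,fx=2.3,fy=2.3,interpolation=cv2.INTER_CUBIC))
E
```

```text
[[177, 89], [155, -138]]
[[381, 90], [403, -138]]
[[191, 248], [170, 26]]
[[367, 249], [387, 27]]
```

View pics/w5.png

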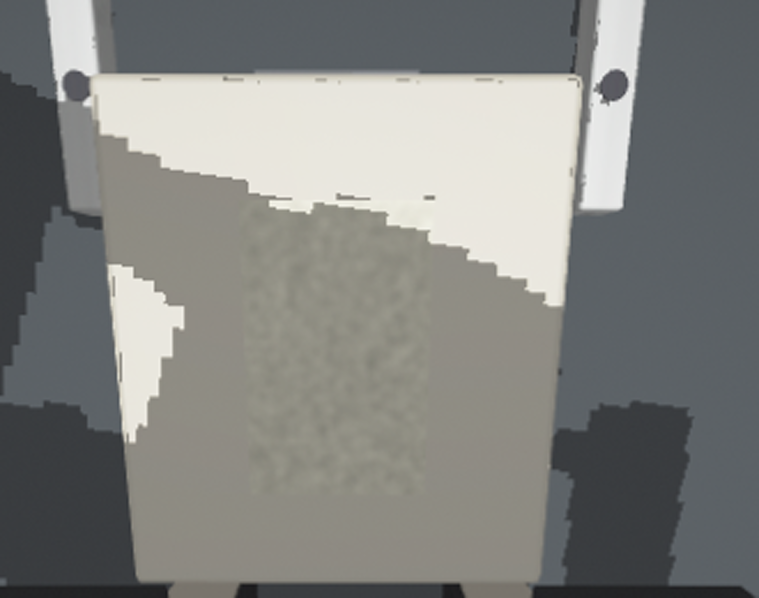

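The box front (crop row 75) is just inside the mouth. Both rails show on either side, nearly symmetrical. I'll measure its offset and angle from the lid corners.

```bash
python3 - <<'E'
from h import *
w=viewer.capture("wrist")
f=lambda p:(130+p[0]/2.3-.3,p[1]/2.3-.3)
for z in(48,57):
  print(z,[inbay(p).round(1).tolist() for p in ray(w,[f(q) for q in[(92,75),(582,75),(541,581),(137,581)]],z)])
print("rails outer/inner",[inbay(p).round(1).tolist() for p in ray(w,[f(q) for q in[(47,0),(93,0),(599,0),(645,0),(67,208),(623,209)]],22)])
E
```

```text
48 [[-11.0, 45.3], [-10.8, -43.6], [-110.8, -44.3], [-111.0, 45.9]]
57 [[-13.2, 42.4], [-13.0, -40.9], [-106.7, -41.6], [-106.9, 42.9]]
rails outer/inner [[9.1, 61.7], [9.2, 52.1], [9.3, -53.4], [9.3, -62.9], [-31.1, 62.4], [-31.1, -63.2]]
```

```bash
python3 -m handwheel '.12 0 0 0 0 0 0;.24 0 0 0 0 0 0;.36 0 0 0 0 0 0;.48 0 0 0 0 0 0;.6 0 0 0 0 0 0;.72 0 0 0 0 0 0;.84 0 0 0 0 0 0;.9 0 0 0 0 0 0'
python3 -m handwheel '.12 0 0 0 0 0 0;.24 0 0 0 0 0 0;.36 0 0 0 0 0 0;.48 0 0 0 0 0 0;.6 0 0 0 0 0 0;.72 0 0 0 0 0 0;.84 0 0 0 0 0 0;.88 0 0 0 0 0 0'
python3 - <<'E'
from h import *
plan(75.5,0,33,0)
w=viewer.capture("wrist")
cv2.imwrite("pics/w6.png",w["frame"][:,:,::-1])
E
```

```text
time: 9.5
tool_pos: [551.8, 10.2, 33.7]
tcp_rot: [-3.141, -0.0, 1.708]
contact_force: [0.6, -1.8, 0.1]
grip_width: 45.7
finger_force: 0.7
time: 10.17
tool_pos: [539.9, 97.4, 33.7]
tcp_rot: [-3.142, -0.0, 1.708]
contact_force: [0.7, -1.0, -0.1]
grip_width: 46.0
finger_force: 0.8
shift [ 0.183 -0.017  0.007] turn [-0.     -0.0001  0.0004] bay [57.2 -1.7] z 33.7 yaw 0.1 F [ 0.7 -1.  -0.1] t 10.1667 grip 46.0
```

Now creep to the stop.

```bash
python3 -m handwheel '.04 0 0 0 0 0 0;.08 0 0 0 0 0 0;.11 0 0 0 0 0 0;.13 0 0 0 0 0 0;.14 0 0 0 0 0 0'
python3 -m handwheel '.01 0 0 0 0 0 0;.02 0 0 0 0 0 0;.03 0 0 0 0 0 0;.03 0 0 0 0 0 0'
python3 -m handwheel '.005 0 0 0 0 0 0;.01 0 0 0 0 0 0;.01 0 0 0 0 0 0'
python3 -c "
from h import *
plan(75.5,0,33,0)"
```

```text
time: 10.63
tool_pos: [538.5, 109.3, 33.7]
tcp_rot: [3.141, 0.0, 1.707]
contact_force: [0.5, -1.9, 0.9]
grip_width: 46.3
finger_force: 1.1
time: 10.97
tool_pos: [538.0, 112.3, 33.8]
tcp_rot: [3.141, -0.0, 1.707]
contact_force: [1.2, -0.6, -0.2]
grip_width: 45.9
finger_force: 0.8
time: 11.22
tool_pos: [537.9, 113.3, 33.8]
tcp_rot: [3.141, -0.0, 1.707]
contact_force: [0.1, -2.4, -0.3]
grip_width: 46.1
finger_force: 1.1
shift [ 0.023 -0.019  0.008] turn [ 0.0001 -0.      0.    ] bay [73.2 -1.9] z 33.8 yaw 0.0 F [ 0.1 -2.4 -0.3] t 11.2167 grip 46.1
```

```bash
python3 -m handwheel '.01 0 0 0 0 0 0;.015 0 0 0 0 0 0;.015 0 0 0 0 0 0'
python3 -m handwheel '.01 0 0 0 0 0 0;.015 0 0 0 0 0 0;.015 0 0 0 0 0 0'
python3 -m handwheel '.01 0 0 0 0 0 0;.01 0 0 0 0 0 0;.01 0 0 0 0 0 0'
python3 -m handwheel '.01 0 0 0 0 0 0;.01 0 0 0 0 0 0;.01 0 0 0 0 0 0'
```

```text
time: 11.47
tool_pos: [537.9, 114.4, 33.8]
tcp_rot: [3.141, 0.001, 1.707]
contact_force: [1.1, -4.5, 0.3]
grip_width: 46.0
finger_force: 2.4
time: 11.72
tool_pos: [538.0, 114.4, 33.8]
tcp_rot: [3.141, 0.003, 1.708]
contact_force: [1.9, -10.8, 0.4]
grip_width: 45.7
finger_force: 5.8
time: 11.97
tool_pos: [538.0, 114.4, 33.8]
tcp_rot: [3.141, 0.004, 1.708]
contact_force: [2.1, -17.1, 0.8]
grip_width: 45.8
finger_force: 8.0
time: 12.22
tool_pos: [538.0, 114.5, 33.9]
tcp_rot: [3.141, 0.005, 1.708]
contact_force: [2.6, -20.0, 1.6]
grip_width: 46.0
finger_force: 10.3
```

Firm contact at x≈74, as expected for home. Release, back off, lift and inspect.

```bash
python3 -m handwheel '-.1 0 0 0 0 0 0;-.25 0 0 0 0 0 0;-.4 0 0 0 0 0 0;-.4 0 -.2 0 0 0 0;-.4 0 -.5 0 0 0 -1;-.4 0 -.85 0 0 0 -1;-.4 0 -.85 0 0 0 -1'
python3 - <<'E'
from h import *
plan(30,97,100,0)
w=viewer.capture("wrist")
cv2.imwrite("pics/w7.png",cv2.resize(w["frame"][:330,:,::-1],None,fx=1.4,fy=1.4,interpolation=cv2.INTER_CUBIC))
for d in viewer.cut_out("start_top",w)[:2]: print(d["score"],d["centre"],inbay(ray(w,d["centre"],35)[0]))
E
```

```text
time: 12.8
tool_pos: [546.0, 79.1, 124.8]
tcp_rot: [3.131, 0.0, 1.707]
contact_force: [1.8, 0.2, 0.1]
grip_width: 30.4
finger_force: 0.0
shift [-0.082 -1.025  0.237] turn [ 0.0034  0.0001 -0.    ] bay [38.2 -5.2] z 124.8 yaw -0.0 F [1.8 0.2 0.1] t 12.8 grip 30.4
0.71 [167.9, 218.1] [33.61365427 90.85612969]
```

View pics/w7.png

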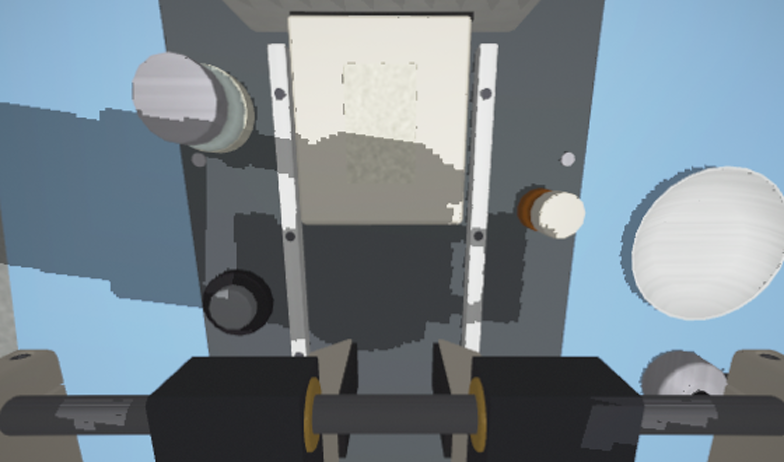

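The box is flush against the stop and lies between the rails. The button is at about (236,308) in this view. Check the gaps numerically, then move above the button with the gripper shut.

```bash
python3 - <<'E'
from h import *
w=viewer.capture("wrist")
f=lambda p:(p[0]/1.4,p[1]/1.4)
for z in(48,57): print(z,[inbay(p).round(1).tolist() for p in ray(w,[f(q) for q in[(288,15),(471,15),(464,222),(302,222)]],z)])
print("rails inner",[inbay(p).round(1).tolist() for p in ray(w,[f(q) for q in[(284,44),(480,44),(294,224),(470,224)]],22)])
for d in viewer.cut_out("start_top",w)[:2]: print(d["score"],d["centre"],[inbay(ray(w,d["centre"],z)[0]).round(1).tolist() for z in(18,22,26,30,35)])
E
python3 -m handwheel '-.03 -.33 0 0 0 0 -1;-.06 -.66 0 0 0 0 -1;-.08 -1 0 0 0 0 -1;-.08 -1 0 0 0 0 -1;-.08 -1 .2 0 0 0 -1;-.08 -1 .4 0 0 0 -1;-.08 -1 .4 0 0 0 -1'
python3 -c "
from h import *
plan(30,97,45,0)"
```

```text
48 [[183.0, 47.1], [183.2, -39.0], [86.6, -40.5], [86.6, 46.7]]
57 [[180.3, 45.1], [180.5, -37.6], [87.7, -39.0], [87.7, 44.8]]
rails inner [[177.4, 55.8], [177.6, -48.8], [82.3, 57.1], [82.3, -48.5]]
0.65 [169.4, 220.6] [[27.4, 98.1], [28.7, 96.6], [30.1, 95.1], [31.4, 93.5], [33.1, 91.6]]
time: 13.58
tool_pos: [441.7, 57.3, 75.3]
tcp_rot: [-3.134, -0.002, 1.707]
contact_force: [-0.6, -0.3, -0.1]
grip_width: 0.1
finger_force: 0.0
shift [-0.008  0.042  0.302] turn [-0.0024 -0.0005 -0.    ] bay [ 30.8 101. ] z 75.3 yaw -0.0 F [-0.6 -0.3 -0.1] t 13.5833 grip 0.1
```

Relative to the rails the box is centred within about 1 mm and square. Now I'll go down to the button.

```bash
python3 -m handwheel '0 0 .2 0 0 0 -1;0 0 .35 0 0 0 -1;0 0 .35 0 0 0 -1;0 0 .35 0 0 0 -1'
python3 -c "
from h import *
plan(30,97,25,0)"
```

```text
time: 13.92
tool_pos: [444.1, 57.2, 43.3]
tcp_rot: [-3.139, -0.001, 1.707]
contact_force: [0.6, 0.1, -0.0]
grip_width: 0.4
finger_force: 0.0
shift [-0.004  0.018  0.183] turn [-0.0008 -0.0002  0.    ] bay [30.4 98.7] z 43.3 yaw 0.0 F [ 0.6  0.1 -0. ] t 13.9167 grip 0.4
```

```bash
python3 -m handwheel '0 .01 .05 0 0 0 -1;0 .01 .08 0 0 0 -1;0 .01 .1 0 0 0 -1;0 .01 .1 0 0 0 -1'
python3 -m handwheel '0 0 .02 0 0 0 -1;0 0 .03 0 0 0 -1;0 0 .03 0 0 0 -1'
python3 -m handwheel '0 0 .02 0 0 0 -1;0 0 .03 0 0 0 -1;0 0 .03 0 0 0 -1'
python3 -m handwheel '0 0 .02 0 0 0 -1;0 0 .02 0 0 0 -1;0 0 .02 0 0 0 -1'
```

```text
time: 14.25
tool_pos: [445.6, 57.3, 33.7]
tcp_rot: [3.142, -0.0, 1.707]
contact_force: [0.1, -0.9, 0.5]
grip_width: 0.5
finger_force: 0.0
time: 14.5
tool_pos: [445.6, 57.2, 30.7]
tcp_rot: [-3.142, -0.0, 1.707]
contact_force: [-0.5, -1.0, -0.2]
grip_width: 0.4
finger_force: 0.0
time: 14.75
tool_pos: [445.8, 57.2, 27.7]
tcp_rot: [3.141, -0.0, 1.707]
contact_force: [0.2, 0.2, 3.5]
grip_width: 0.6
finger_force: 1.4
time: 15.0
tool_pos: [445.7, 57.2, 25.8]
tcp_rot: [3.141, -0.0, 1.707]
contact_force: [-1.2, 0.2, 4.1]
grip_width: 0.3
finger_force: 1.9
```

```bash
python3 -m handwheel '0 0 .01 0 0 0 -1;0 0 .015 0 0 0 -1;0 0 .015 0 0 0 -1'
python3 -m handwheel '0 0 .01 0 0 0 -1;0 0 .015 0 0 0 -1;0 0 .015 0 0 0 -1'
python3 -m handwheel '0 0 .01 0 0 0 -1;0 0 .015 0 0 0 -1;0 0 .015 0 0 0 -1'
python3 -m handwheel '0 0 .01 0 0 0 -1;0 0 .015 0 0 0 -1;0 0 .015 0 0 0 -1'
```

```text
time: 15.25
tool_pos: [445.7, 57.2, 24.3]
tcp_rot: [3.141, -0.0, 1.707]
contact_force: [-1.0, 0.6, 4.7]
grip_width: 0.2
finger_force: 2.4
time: 15.5
tool_pos: [445.8, 57.2, 23.9]
tcp_rot: [3.141, 0.0, 1.707]
contact_force: [-4.9, -0.0, 20.1]
grip_width: 0.4
finger_force: 10.0
time: 15.75
tool_pos: [445.9, 57.2, 23.6]
tcp_rot: [3.14, 0.0, 1.707]
contact_force: [-8.3, 0.2, 36.0]
grip_width: 0.2
finger_force: 17.8
time: 16.0
tool_pos: [446.0, 57.2, 23.3]
tcp_rot: [3.139, 0.001, 1.707]
contact_force: [-12.6, 0.6, 51.4]
grip_width: 0.3
finger_force: 25.6
```

The spring force rose to about 5 N, then a hard stop came after about 6 mm: the button is right down. Lift off and check.

```bash
python3 -m handwheel '0 0 -.1 0 0 0 -1;0 0 -.4 0 0 0 -1;0 0 -.8 0 0 0 -1;0 0 -1 0 0 0 -1;0 0 -1 0 0 0 -1'
python3 -m handwheel '-.3 0 -.3 0 0 0 -1;-.6 0 -.6 0 0 0 -1;-.9 0 -.8 0 0 0 -1;-.9 0 -.8 0 0 0 -1;-.9 0 -.8 0 0 0 -1;-.9 0 -.8 0 0 0 -1'
python3 - <<'E'
from h import *
w=viewer.capture("wrist");s=viewer.capture("scene")
for c in(w,s):
  for n in("specimen_box","vial","jar"):
    for d in viewer.cut_out(n,c)[:3]: print(n,round(d["score"],2),d["centre"],inbay(ray(c,d["centre"],57 if n[0]=="s" else 35)[0]).round(1))
  g=cv2.cvtColor(c["frame"],cv2.COLOR_RGB2GRAY)
plan(0,0,200,0)
cv2.imwrite("pics/f.png",np.hstack([cv2.resize(w["frame"],(400,300)),cv2.resize(s["frame"][170:320,300:500],(400,300),interpolation=cv2.INTER_CUBIC)])[:,:,::-1])
E
```

```text
time: 16.42
tool_pos: [448.2, 57.2, 123.6]
tcp_rot: [3.134, 0.001, 1.707]
contact_force: [1.9, -0.1, 0.1]
grip_width: 0.2
finger_force: 0.0
time: 16.92
tool_pos: [456.9, -31.5, 198.3]
tcp_rot: [-3.139, -0.001, 1.706]
contact_force: [0.1, -0.2, 0.3]
grip_width: 0.5
finger_force: 0.0
specimen_box 0.87 [385.3, 21.8] [97.8  8.5]
specimen_box 0.84 [450.3, 413.2] [-340.1 -115.1]
vial 0.82 [488.8, 35.6] [ 91.6 -95.6]
jar 0.6 [281.3, 6.0] [116.8  98.5]
specimen_box 0.97 [166.8, 286.5] [-374.5 -199.2]
specimen_box 0.7 [191.5, 234.4] [-350.9  -33.2]
specimen_box 0.64 [406.5, 226.6] [116.9 -30.8]
vial 0.59 [403.3, 251.7] [ 94.  -91.6]
jar 0.5 [403.0, 205.1] [153.6  98.7]
shift [ 0.592  0.973 -0.007] turn [-0.0002 -0.0001  0.0003] bay [-59.3  97.3] z 199.4 yaw 0.0 F [ 0.5  0.  -0.1] t 17.3167 grip 0.7
```

```bash
python3 -c "
from plant import bot
print(bot.close_job())"
```

```text
the job is handed in; nothing more can be done
None
```

The job is handed in: the box was pushed home against the end stop, square and centred to about 1 mm, and only then was the start button pressed right down. By my measurements nothing touched a rail, and my moves kept clear of the other things on the bench, though I did not view a picture after the button press.

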